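# Thread the return spring onto the slide clamp's rod

## Robot

A 7-joint arm with a two-finger parallel gripper is mounted at the origin on a cart in front of the work surface, level with it; the furniture and walls round the work are solid. World frame = base frame: x ahead of the robot, y to its left, z up, the work surface at z = 0. Lengths are in m, angles in rad, forces in N, time in s.
With the tool pointing down it reaches from about 0.35 to 0.775 m from the base axis. Payload 3.1 kg.
Tool frame: the origin (TCP) lies at the very end of the fingers, on their centre line; the grasp point (between the pads) lies 19 mm behind it (env.hold_point_z is the distance from the TCP to the grasp point, in m); z points along the fingers, y is the line along which they close (so a half turn about z gives the same grasp; the last joint's range is limited). The gripper opens to 85 mm and grips with 20 to 120 N. Pads are 22 mm wide; open, the fingers measure 114 mm over their backs; the gripper's body (76 mm by 85 mm) begins 54 mm behind the grasp point. The pads swing forward as they close: fully open they stand 13 mm farther back than shut.
Start: joints at [-1.357, 0.311, 0.014, 1.512, -0.004, 1.319, -0.027], TCP at [0.139, 0.532, 0.231] pointing down, gripper open.
Joint ranges: [-2.7, 2.7], [-0.3, 1.91], [-1.27, 1.3], [0.12, 2.57], [-1.44, 4.58], [0.2, 2.03], [-3.05, 3.05]. Speed limits (rad/s): [2.79, 2.79, 3.14, 3.14, 3.14, 3.14, 3.14].

## Interface

Orientations are given as a rotation vector (axis times angle).
In Python, from bench import env gives the robot as it stands. The module is installed in compiled form; this text tells all that it offers. Calls block until the motion is done:
- env.move_pose(position, orientation): joint-space move of the TCP to a pose.
- env.line_to(position, vel=0.15, frame=None, threshold=None): straight line of the TCP; frame=None keeps the orientation; vel is the mean speed in m/s. With threshold (N) it stops when the force on the tool has changed by that much, and returns True; else False.
- env.move_joints(angles): joint-space move.
- env.move_gripper(opening, squeeze=None): opening from 0.0 (shut) to 1.0 (fully open); squeeze is the grip in N (None keeps the last); returns when the fingers have stopped.
- env.hold(seconds).
- env.inverse_kinematics(position, orientation): joint angles nearest the present ones, or None.
- env.grab_frame(name): name is "side" or "top" or "wrist"; returns (picture, depth): 420x560x3 uint8, blue, green, red; 420x560 float32, m along the optical axis (not along the pixel's ray), 0 where there is no reading.
- env.calibration(name): a dict with "fx", "fy", "cx", "cy" (pixels), "extrinsics" (4x4, takes a point from camera to world coordinates). Camera axes: x right, y down, z forward; pixel columns grow to the right and rows downward; lengths in m; the calibration is good to about 2 mm. A picture is of the moment at which its call begins: read the wrist's pose just before it. calibration takes no time and is no camera call; for the wrist camera it gives the pose at the moment of the call.
A pose or a line that the arm cannot do raises env.PlanningError and nothing moves.
- env.hand_in(): hands the job in; it is judged then, once.
Readings, each from a call of its own:
- env.get_t(): time.
- env.get_joints(): joint angles.
- env.get_joint_vel(): joint speeds.
- env.get_joint_efforts(): joint torques, N m.
- env.get_eef_pos(): TCP position.
- env.get_orientation(): TCP orientation.
- env.get_force(): force on the tool from outside, world axes, zero at the start.
- env.get_moment(): the same for the moment, N m.
- env.get_width(): opening from 0.0 (shut) to 1.0 (fully open).
- env.get_gripper_force(): force on a finger pad.
Only numpy, scipy, OpenCV 4.12 (cv2) and the standard library are available. Lean on these libraries where they do the work, as an engineer would, in place of code of your own. Each camera call takes 0.05 s, during which the arm holds its last target. There are 200 camera calls.

## Task

Fit the loose steel compression spring onto the upright rod of the slide clamp's base: lower it over the rod end with its inward-bent wire end downward, and whenever it snags press only lightly and twist it a little either way, giving way to side forces, until the bent end drops through the slot. Go on until the spring stands fully home on the base plate, then let go of it, and leave the clamp's other parts and the dish where they are.

Things in the scene. Friction and masses are not known exactly. Their poses are not given: they have to be found in the camera images.
- spring_grip (a point): Loose bare-steel compression spring standing upright: 29 mm outside, 23 mm inside diameter, 3 mm wire, 60 mm long, 0.12 kg. This point is on its axis, 53 mm above its lower end, mid-height of the close-wound top coils (46 to 60 mm up), which do not give: grip it there. z is its axis, up; +x is the side of the tang (see spring_foot).
- spring_foot (a point): Centre of the spring's lower end, on the axis in the plane of its underside; axes as spring_grip. Here the wire end is bent inward on the +x side: a radial tang 3 mm thick, tip 5.5 mm from the axis. The open coils compress 1.3 mm per N, at most 24 mm, so this end moves up under load; in twist they give 0.07 rad per 10 N mm.
- post: Fixed base of the slide clamp: aluminium plate 60 x 96 x 12 mm with an upright steel rod, 8 mm diameter, that carries two slotted collars. Origin on the worktop right under the rod, z up; the plate reaches 30 mm to +-x and -y of the rod and 66 mm to +y, where a slide bed has rails 5 mm high. More than 18 N between spring and base is too much.
- rod_tip (a point): Centre of the rod's upper end, 78 mm above the worktop and 24 mm above the head; same axes as the base.
- head_top (a point): On the rod's axis in the top of the head, the upper collar: 18.6 mm diameter, 44 to 54 mm above the worktop. One straight radial slot, 5.2 mm wide, runs down its full height, the only way past for the tang (0.13 rad to spare either way). It faces an unknown direction up to 1.3 rad either way from the base's +x. Axes as the base, not the slot.
- foot_top (a point): On the rod's axis in the top of the foot, the lower collar: 18.6 mm diameter, 12 to 24 mm above the worktop, with the same kind of slot, turned by another unknown angle up to 1.3 rad from the base's +x. While the tang rests on a collar the spring compresses when pushed; once it drops into the slot the force falls off. Axes as the base.
- rod_seat (a point): Point on the rod's axis in the plate's top face, 12 mm above the worktop; the spring's lower end comes to rest here. Same axes as the base.
- clamp_arm: Bystander: loose aluminium clamp bar 30 x 80 x 8 mm with a rubber foot, lying flat; origin at the centre of its underside.
- clamp_nut: Bystander: loose round nut, 24 mm diameter, 18 mm high; origin at the centre of its underside.
- petri_dish: Bystander: small culture dish, 60 mm across, 14 mm high; origin at the centre of its underside.

How it is judged:
By the outcome, as a careful person would: the job done as asked, in the order asked, and still so for the second after the job is handed in, with the robot touching nothing.
It also fails if it takes over 72 s, if anything falls off the work surface, if the arm or the gripper's body presses on something with over 40 N, if the wrist force passes 120 N, or if a joint passes its speed limit or range.

## Working session

There is one attempt and no reset: what is moved stays moved. The work goes in short steps, each a Python script; the robot and the scene stay as the last script left them, time stands still between calls to the robot, and variables do not carry over. Pictures are saved under pics/ and viewed, at most 10 in all, crops included, and the job is handed in when it is done.

```bash
mkdir -p pics; python3 - <<'E'
from bench import env
import cv2, numpy as np
for n in ["top","side"]:
    p,d=env.grab_frame(n); cv2.imwrite(f"pics/{n}0.png",p); np.savez(f"{n}0.npz",p=p,d=d); c=env.calibration(n); print(n,c)
print(env.get_t(),env.get_eef_pos(),env.get_orientation(),env.hold_point_z)
E
```

```text
top {'fx': 385.41875622568836, 'fy': 385.41875622568836, 'cx': 281.8185710325519, 'cy': 208.5415338457794, 'extrinsics': array([[-0.00147801, -0.99558768,  0.09382429,  0.45936521],
       [-0.99910161, -0.00250358, -0.04230483,  0.24376665],
       [ 0.04235306, -0.09380252, -0.99468955,  0.93968691],
       [ 0.        ,  0.        ,  0.        ,  1.        ]])}
side {'fx': 391.5770846512368, 'fy': 391.5770846512368, 'cx': 278.05321319109214, 'cy': 210.82623743715672, 'extrinsics': array([[ 0.97658684, -0.07119542,  0.20300088,  0.35072409],
       [-0.21493239, -0.36268856,  0.90678613, -0.54780123],
       [ 0.00906708, -0.92918686, -0.36949907,  0.41676636],
       [ 0.        ,  0.        ,  0.        ,  1.        ]])}
0.1 [0.13896806 0.53146354 0.23032215] [-0.40053522 -3.11576564  0.0033741 ] 0.0187
```

View pics/top0.png

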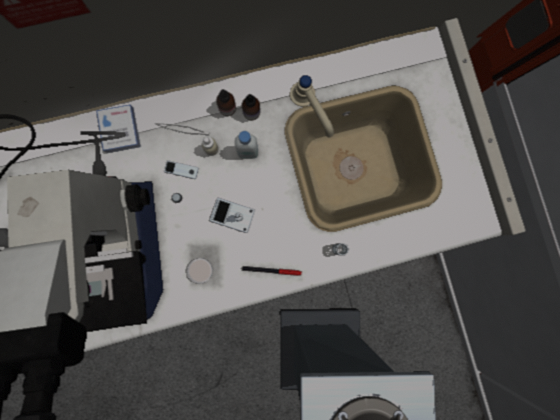

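View pics/side0.png

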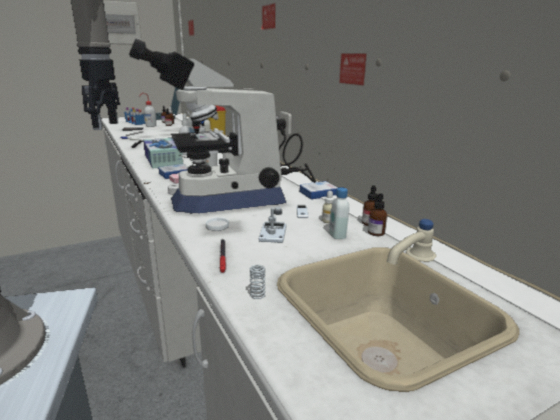

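```bash
cat > h.py <<'E'
import numpy as np, cv2
from bench import env
def w(c,u,v,z=None,d=None):
    """pixel -> world, at world height z or depth d"""
    E=c["extrinsics"]; r=np.array([(u-c["cx"])/c["fx"],(v-c["cy"])/c["fy"],1.])
    R=E[:3,:3]@r
    return E[:3,3]+R*(d if d is not None else (z-E[2,3])/R[2])
def cloud(c,d):
    v,u=np.mgrid[:420,:560]; P=np.stack([(u-c["cx"])/c["fx"]*d,(v-c["cy"])/c["fy"]*d,d],-1)
    return P@c["extrinsics"][:3,:3].T+c["extrinsics"][:3,3]
E
python3 - <<'E'
from h import *
t=np.load("top0.npz"); s=np.load("side0.npz")
ct,cs=env.calibration("top"),env.calibration("side")
def crop(p,u,v,wd,h,k): return cv2.resize(p[v:v+h,u:u+wd],None,fx=k,fy=k,interpolation=cv2.INTER_CUBIC)
a=np.hstack([crop(t["p"],205,190,56,48,7),crop(t["p"],312,230,56,48,7)])
b=np.hstack([crop(s["p"],250,205,56,48,7)[:264],crop(s["p"],230,258,56,48,7)[:264]])
cv2.imwrite("pics/crop.png",np.vstack([a,b])[:600,:800])
P=cloud(ct,t["d"]); 
for n,(u0,v0,u1,v1) in dict(base=(205,190,261,238),spring=(312,230,368,278),dish=(180,250,220,290),nut=(165,188,190,207),arm=(158,155,205,183)).items():
    Q=P[v0:v1,u0:u1].reshape(-1,3); Q=Q[t["d"][v0:v1,u0:u1].ravel()>0]
    for lo,hi in [(.006,.02),(.02,.05),(.05,.09)]:
        q=Q[(Q[:,2]>lo)&(Q[:,2]<hi)]
        if len(q)>3: print(n,lo,len(q),q.mean(0).round(4),q.min(0).round(4),q.max(0).round(4), cv2.minAreaRect(q[:,:2].astype(np.float32)) )
E
```

```text
base 0.006 921 [0.5315 0.3262 0.0131] [0.4902 0.2738 0.0066] [0.5726 0.3788 0.0199] ((0.5317378044128418, 0.3255293369293213), (0.09576495736837387, 0.05959131568670273), 71.58168029785156)
base 0.02 18 [0.5263 0.3191 0.0272] [0.5136 0.2996 0.0202] [0.5613 0.3683 0.049 ] ((0.5298044085502625, 0.3366276025772095), (0.06997445225715637, 0.03370426967740059), 61.46607208251953)
base 0.05 47 [0.5256 0.3087 0.06  ] [0.5185 0.2998 0.0508] [0.5347 0.3159 0.0795] ((0.5266175866127014, 0.3078218102455139), (0.016150735318660736, 0.016057176515460014), 0.1757878065109253)
spring 0.006 21 [0.4506 0.068  0.012 ] [0.4373 0.056  0.0061] [0.4952 0.0827 0.0191] ((0.46542298793792725, 0.07343740016222), (0.054881367832422256, 0.02651323191821575), 13.76066780090332)
spring 0.02 48 [0.4511 0.0701 0.0329] [0.4378 0.057  0.02  ] [0.4636 0.0833 0.0498] ((0.45132261514663696, 0.07016769051551819), (0.02507767826318741, 0.02663971669971943), 8.734644889831543)
spring 0.05 60 [0.4496 0.0695 0.0566] [0.4359 0.0567 0.05  ] [0.4635 0.0834 0.0609] ((0.44964757561683655, 0.07004466652870178), (0.026691962033510208, 0.027585947886109352), 89.64828491210938)
dish 0.006 524 [0.3998 0.3999 0.0146] [0.3702 0.3714 0.0066] [0.4288 0.4309 0.0191] ((0.39980530738830566, 0.40010690689086914), (0.05877586826682091, 0.05864811688661575), 33.54562759399414)
nut 0.006 68 [0.5731 0.4562 0.0153] [0.5622 0.4469 0.0069] [0.5841 0.4683 0.0199] ((0.5732710957527161, 0.4573267102241516), (0.021959492936730385, 0.020973650738596916), 4.329281806945801)
nut 0.02 8 [0.5729 0.4618 0.0209] [0.5657 0.4584 0.0203] [0.5801 0.4659 0.0216] ((0.5728212594985962, 0.4621899724006653), (0.014421333558857441, 0.007174246478825808), 1.833092451095581)
arm 0.006 371 [0.6422 0.4501 0.0092] [0.6209 0.4104 0.006 ] [0.6703 0.4896 0.0159] ((0.6455147862434387, 0.4487466812133789), (0.08016082644462585, 0.036404646933078766), 76.44728088378906)
```

View pics/crop.png

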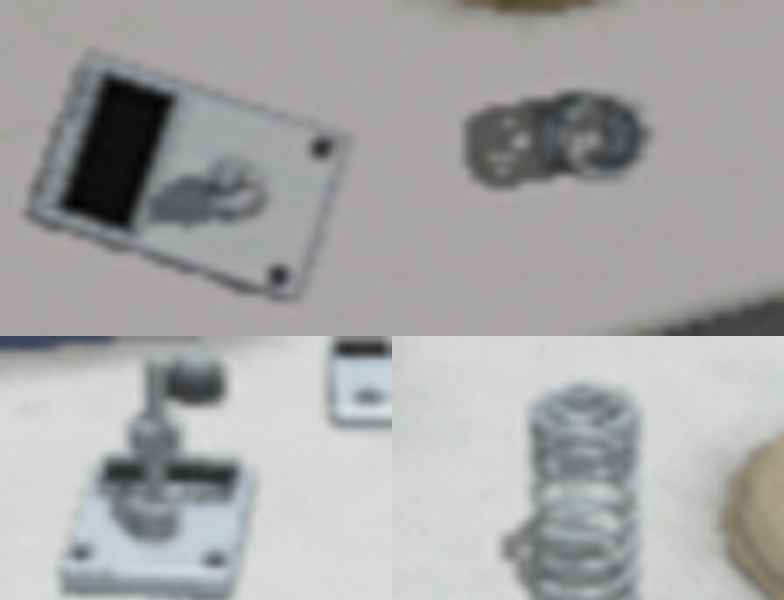

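```bash
cat >> h.py <<'E'
from scipy.spatial.transform import Rotation as Ro
def ori(psi): # tool down, tool x axis at world angle psi (tool y at psi-90deg)
    return (Ro.from_euler("z",psi)*Ro.from_euler("x",np.pi)).as_rotvec()
E
python3 - <<'E'
from h import *
t=np.load("top0.npz"); P=cloud(env.calibration("top"),t["d"])
q=P[(t["d"]>0)&(P[...,2]>.08)&(P[...,0]>0.1)]
for x in np.arange(.15,.85,.05):
    m=q[(abs(q[:,0]-x)<.025)&(q[:,1]>.0)]
    if len(m): print(round(x,2),"ymin",m[:,1].min().round(3),"zmax",m[:,2].max().round(3))
T=np.eye(4);T[:3,:3]=Ro.from_rotvec(env.get_orientation()).as_matrix();T[:3,3]=env.get_eef_pos()
c=env.calibration("wrist");print((np.linalg.inv(T)@c["extrinsics"]).round(3),c["fx"],c["cx"],c["cy"])
R=T[:3,:3];print("psi",np.arctan2(R[1,0],R[0,0]))
for n,p in dict(spring=(.4496,.07,.034),base=(.526,.3085,.11),b2=(.526,.3085,.046)).items():
    for psi in np.arange(-3,3.2,.5):
        j=env.inverse_kinematics(p,ori(psi)); print(n,round(psi,2),None if j is None else np.round(j,2))
E
```

```text
0.25 ymin 0.508 zmax 0.447
0.3 ymin 0.464 zmax 0.426
0.35 ymin 0.465 zmax 0.426
0.4 ymin 0.473 zmax 0.405
0.45 ymin 0.479 zmax 0.377
0.5 ymin 0.536 zmax 0.331
0.55 ymin 0.502 zmax 0.33
0.6 ymin 0.506 zmax 0.32
0.65 ymin 0.304 zmax 0.091
0.7 ymin 0.266 zmax 0.16
0.75 ymin 0.735 zmax 0.227
0.8 ymin 0.153 zmax 0.406
[[ 0.001 -0.963 -0.268  0.067]
 [ 1.     0.001  0.    -0.001]
 [-0.    -0.268  0.963 -0.143]
 [ 0.     0.     0.     1.   ]] 359.110677991028 272.48059836104335 207.7021063026906
psi 2.8858928335660665
spring -3.0 [-0.61  0.37  0.51  2.03 -0.25  0.8   1.76]
spring -2.5 [-0.56  0.37  0.45  2.03 -0.22  0.79  2.23]
spring -2.0 [-0.48  0.35  0.34  2.02 -0.17  0.79  2.68]
spring -1.5 [ 0.63  0.6  -1.08  1.99  0.65  0.95  2.43]
spring -1.0 [-1.04  0.58  1.13  2.04 -0.67  0.94 -2.12]
spring -0.5 [-1.04  0.58  1.13  2.04 -0.67  0.94 -1.62]
spring 0.0 [-0.85  0.45  0.83  2.04 -0.44  0.84 -1.34]
spring 0.5 [-0.76  0.41  0.7   2.03 -0.36  0.82 -0.92]
spring 1.0 [-0.72  0.4   0.66  2.03 -0.33  0.81 -0.44]
spring 1.5 [-0.7   0.39  0.63  2.03 -0.32  0.81  0.04]
spring 2.0 [-0.68  0.39  0.
[... 801 characters left out ...]
  0.24  1.52 -0.13  1.11  0.97]
b2 -3.0 [-0.69  0.59  0.19  1.58 -0.13  0.98  1.25]
b2 -2.5 [-0.62  0.59  0.09  1.58 -0.06  0.98  1.7 ]
b2 -2.0 [-0.56  0.59  0.01  1.57 -0.    0.98  2.16]
b2 -1.5 [-0.5   0.59 -0.09  1.57  0.06  0.98  2.61]
b2 -1.0 [-1.23  0.87  1.12  1.6  -0.82  1.21 -2.51]
b2 -0.5 [-1.23  0.87  1.12  1.6  -0.82  1.21 -2.01]
b2 0.0 [-0.96  0.65  0.61  1.59 -0.42  1.03 -1.8 ]
b2 0.5 [-0.92  0.64  0.54  1.59 -0.37  1.02 -1.34]
b2 1.0 [-0.9   0.63  0.51  1.59 -0.35  1.01 -0.86]
b2 1.5 [-0.86  0.62  0.45  1.59 -0.3   1.   -0.39]
b2 2.0 [-0.81  0.61  0.37  1.59 -0.25  1.    0.06]
b2 2.5 [-0.76  0.6   0.29  1.58 -0.19  0.99  0.52]
b2 3.0 [-0.71  0.59  0.23  1.58 -0.15  0.98  0.99]
```

```bash
cat >> h.py <<'E'
def look(pt,psi,off=0.067,z=0.12):
    """TCP so that the camera stands above pt (off=.067)"""
    x=np.array([np.cos(psi),np.sin(psi)]); env.move_pose([pt[0]-off*x[0],pt[1]-off*x[1],z],ori(psi))
def snap(name,roi=None,k=1):
    env.hold(.15); c=env.calibration("wrist"); p,d=env.grab_frame("wrist")
    np.savez(name+".npz",p=p,d=d,E=c["extrinsics"]); return c,p,d
E
python3 - <<'E'
from h import *
env.line_to([.2,.35,.23],vel=.25); print(env.get_t())
rod=(.526,.3085)
look(rod,2.0); print(env.get_t())
snap("A"); print(env.get_eef_pos(),env.get_force())
look((.4496,.07),2.0); print(env.get_t())
snap("B"); print(env.get_eef_pos(),env.get_t())
a=np.load("A.npz")["p"]; b=np.load("B.npz")["p"]
c=env.calibration("wrist"); C=[]
for n,pt in (("A",(*rod,.054)),("B",(.4496,.07,.03))):
    E=np.load(n+".npz")["E"]; q=np.linalg.inv(E)@[*pt,1]; u,v=c["fx"]*q[0]/q[2]+c["cx"],c["fy"]*q[1]/q[2]+c["cy"]; print(n,u,v)
    p=np.load(n+".npz")["p"]; u0,v0=int(u)-48,max(0,int(v)-48); print("origin",u0,v0)
    C.append(cv2.resize(p[v0:v0+96,u0:u0+96],(400,400),interpolation=cv2.INTER_CUBIC))
cv2.imwrite("pics/AB.png",np.hstack(C))
E
```

```text
1.0167
2.45
[0.55312151 0.24922404 0.12066224] [ 0.37238035 -0.15028666 -0.64710065]
3.6333
[0.47824054 0.01083374 0.11992582] 3.8333
A 272.6065909694843 111.15312162168942
origin 224 63
B 269.9316910517141 109.40421236458567
origin 221 61
```

View pics/AB.png

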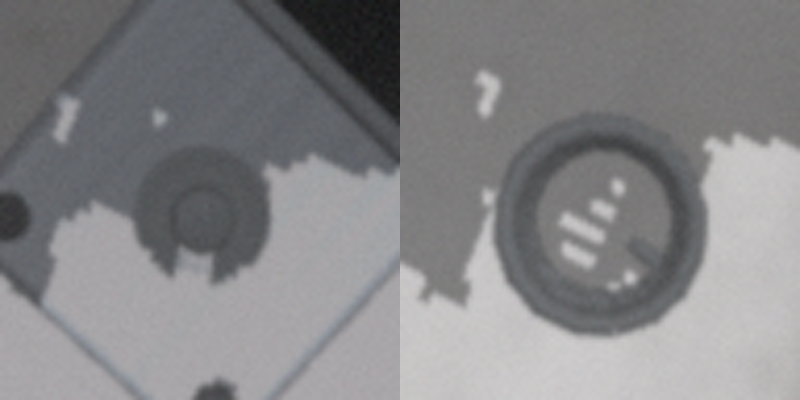

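```bash
python3 - <<'E'
from h import *
c=env.calibration("wrist"); k=96/400
def px(n,u,v,z):
    o=dict(A=(224,63),B=(221,61))[n]; c["extrinsics"]=np.load(n+".npz")["E"]
    return w(c,o[0]-.5+(u+.5)*k,o[1]-.5+(v+.5)*k,z)[:2]
h=px("A",202,215,.054); r=px("A",203,219,.078); s=px("A",194,265,.054)
print("head",h,"rod",r,"slot ang",np.arctan2(*(s-h)[::-1]))
t=px("B",602,223,.06)-0; 
E
python3 - <<'E'
from h import *
c=env.calibration("wrist"); k=96/400; c["extrinsics"]=np.load("B.npz")["E"]
f=lambda u,v,z: w(c,220.5+(u-400+.5)*k,60.5+(v+.5)*k,z)[:2]
t=f(602,223,.06); b=f(605,222,.0015); g=f(658,261,.0015); print("top",t,"bot",b,"tang ang",np.arctan2(*(g-b)[::-1]))
E
```

```text
head [0.52644322 0.30685851] rod [0.52658338 0.30679971] slot ang -1.3018696658469202
top [0.45033066 0.06771262] bot [0.45071543 0.06702458] tang ang -0.18574496913394115
```

```bash
python3 - <<'E'
from h import *
rod=(.5265,.3068); sp=(.4505,.0675); psi=-1.0
env.line_to([.478,.011,.16],vel=.2)
look(sp,psi); snap("C"); print(env.get_t(),env.get_eef_pos(),np.round(env.get_joints(),2))
look(rod,psi,off=-.12,z=.10); snap("D"); print(env.get_t(),env.get_eef_pos(),np.round(env.get_joints(),2))
c=env.calibration("wrist"); C=[]
for n,pt,hw in (("C",(*sp,.03),48),("D",(*rod,.04),48)):
    E=np.load(n+".npz")["E"]; q=np.linalg.inv(E)@[*pt,1]; u,v=c["fx"]*q[0]/q[2]+c["cx"],c["fy"]*q[1]/q[2]+c["cy"]
    p=np.load(n+".npz")["p"]; u0,v0=int(u)-48,max(0,min(int(v)-48,420-96)); print(n,u,v,"origin",u0,v0)
    C.append(cv2.resize(p[v0:v0+96,u0:u0+96],(400,400),interpolation=cv2.INTER_CUBIC))
cv2.imwrite("pics/CD.png",np.hstack(C))
E
```

```text
7.0167 [0.41434454 0.12380442 0.12001965] [-1.21  0.27  1.04  2.   -0.28  1.01 -2.6 ]
8.0167 [0.59066459 0.20542587 0.10117247] [-0.93  0.72  0.93  1.5  -0.6   1.23 -2.48]
C 272.32126038325174 111.58978581008276 origin 224 63
D 270.9985324716817 393.0380912508228 origin 222 324
```

View pics/CD.png

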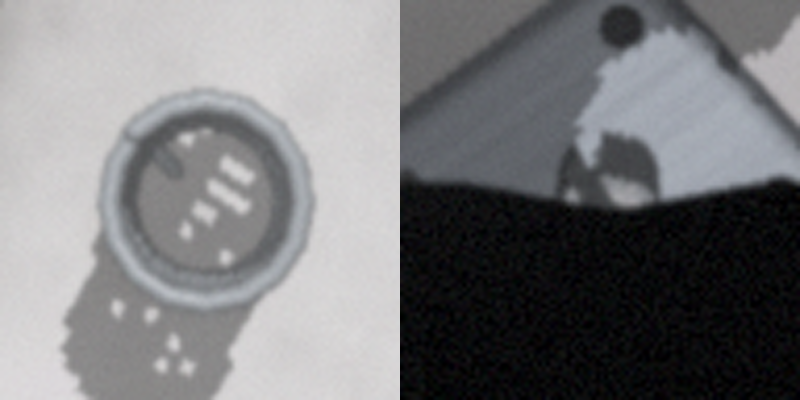

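```bash
python3 - <<'E'
from h import *
c=env.calibration("wrist"); c["extrinsics"]=np.load("C.npz")["E"]; k=96/400
f=lambda u,v,z: w(c,223.5+(u+.5)*k,62.5+(v+.5)*k,z)[:2]
t=f(208,199,.06);b=f(203,202,.0015);g=f(158,146,.0015);print("top",t,"bot",b,"tang",np.arctan2(*(g-b)[::-1]))
rod=np.array([.5265,.3068]); psi=-.85; tl=np.radians(25)
R=(Ro.from_euler("z",psi)*Ro.from_euler("y",tl)*Ro.from_euler("x",np.pi))
print(R.as_matrix()@[0,0,1], R.as_matrix()@[1,0,0])
d=.28;a=tl+np.radians(15.5); x=np.array([np.cos(psi),np.sin(psi),0])
cam=np.array([*rod,.035])+d*(np.sin(a)*x+[0,0,np.cos(a)])
tcp=cam-R.apply([.067,0,-.143]); print(tcp)
j=env.inverse_kinematics(tcp,R.as_rotvec()); print(j)
if j is not None:
    env.move_pose(tcp,R.as_rotvec()); snap("F"); print(env.get_t())
    E=np.load("F.npz")["E"]; q=np.linalg.inv(E)@[*rod,.035,1]; u,v=c["fx"]*q[0]/q[2]+c["cx"],c["fy"]*q[1]/q[2]+c["cy"]; print(u,v)
    p=np.load("F.npz")["p"]; u0,v0=int(u)-48,int(v)-60; print(u0,v0)
    cv2.imwrite("pics/F.png",cv2.resize(p[v0:v0+110,u0:u0+96],None,fx=5,fy=5,interpolation=cv2.INTER_CUBIC))
E
```

```text
top [0.45038522 0.0663787 ] bot [0.45057388 0.06742617] tang -0.30553436183967564
[-0.27892093  0.31750482 -0.90630779] [ 0.59814786 -0.68089128 -0.42261826]
[0.56655333 0.26120598 0.14662708]
[-0.63316994  0.74969897  0.71231682  1.28137946 -0.78233512  1.60268032
 -2.30245567]
8.6667
271.39346862253564 208.04421292983557
223 148
```

View pics/F.png

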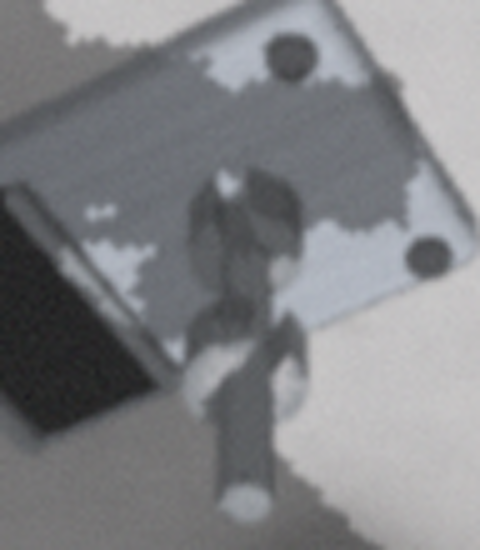

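```bash
python3 - <<'E'
from h import *
sp=[.4505,.0672]
env.move_pose([*sp,.14],ori(2.0)); print(env.get_t())
env.line_to([*sp,.0343],vel=.12); print(env.get_eef_pos(), Ro.from_rotvec(env.get_orientation()).apply([[1,0,0],[0,0,1]]))
env.move_gripper(0.0,squeeze=40); print(env.get_width()*85,env.get_gripper_force(),env.get_force(),env.get_t())
env.line_to([*sp,.145],vel=.15)
print(env.get_width()*85,env.get_force(),env.get_t())
rod=[.5265,.3068]
env.move_pose([*rod,.145],ori(.945)); env.hold(.3)
print(env.get_eef_pos(), Ro.from_rotvec(env.get_orientation()).apply([[1,0,0],[0,0,1]]),env.get_force(),env.get_t())
c,p,d=snap("G"); print(env.get_joints().round(2))
cv2.imwrite("pics/G.png",cv2.resize(p[200:420,170:380],None,fx=2.7,fy=2.7,interpolation=cv2.INTER_CUBIC))
E
```

```text
10.9
[0.45124956 0.06725806 0.03486666] [[-4.16103254e-01  9.09317297e-01 -3.67364589e-04]
 [ 1.42640774e-03  2.48723628e-04 -9.99998952e-01]]
27.7553241980591 39.31092187296599 [-0.1720857  -0.34151695 -0.30761706] 12.4917
27.77540223105114 [ 0.39106561  0.13148235 -1.16693016] 13.3833
[0.52675878 0.30599768 0.14528654] [[ 5.86711391e-01  8.09796071e-01  2.59031061e-04]
 [ 2.53237719e-04  1.36396804e-04 -9.99999959e-01]] [-0.27734673  1.20652986 -0.65662906] 14.9083
[-0.81  0.5   0.38  1.48 -0.19  1.19 -1.03]
```

View pics/G.png

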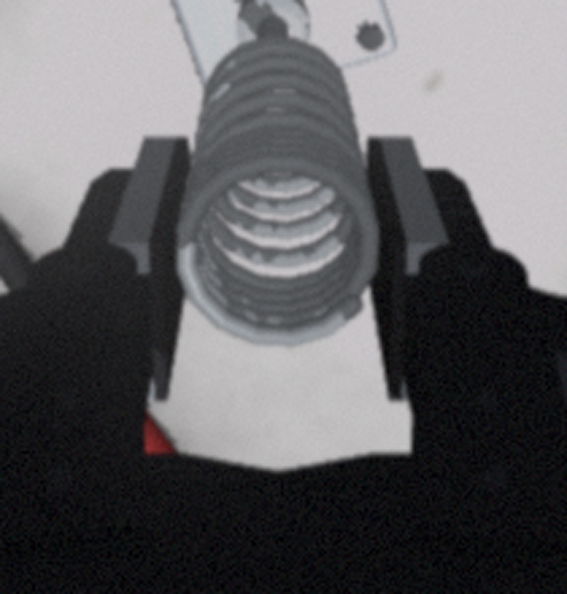

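```bash
cat >> h.py <<'E'
def st(tag=""):
    p=env.get_eef_pos(); f=env.get_force(); R=Ro.from_rotvec(env.get_orientation()).as_matrix()
    print(tag,"t%.1f"%env.get_t(),"p",(p*1e3).round(1),"psi %.3f"%np.arctan2(R[1,0],R[0,0]),"F",f.round(1),"Mz %.3f"%env.get_moment()[2]); return p,f
E
python3 - <<'E'
from h import *
rod=np.array([.5265,.3068]); cmd=rod.copy()
for _ in range(2):
    cmd+=rod-env.get_eef_pos()[:2]; env.line_to([*cmd,.135],vel=.05); env.hold(.1); st("al")
hit=env.line_to([*cmd,.094],vel=.06,threshold=4); st(hit)
if not hit:
    env.hold(.1); st()
    for z in (.0885,.085,.081,.077):
        hit=env.line_to([*cmd,z],vel=.02,threshold=4); env.hold(.1); st((z,hit))
        if hit: break
print(cmd)
E
```

```text
al t15.6 p [526.5 306.9 134.9] psi 0.945 F [-0.5 -0.2 -1.3] Mz 0.053
al t15.9 p [526.6 306.8 135.1] psi 0.945 F [ 0.4  0.1 -0.7] Mz -0.026
False t16.7 p [526.8 306.9  94.3] psi 0.945 F [-0.2 -0.5 -0.5] Mz -0.001
 t16.8 p [527.  307.   94.7] psi 0.945 F [-0.7 -0.3 -1.1] Mz 0.008
(0.0885, False) t17.4 p [526.5 306.8  88.5] psi 0.945 F [ 0.4 -0.1 -1.1] Mz -0.010
(0.085, False) t17.8 p [526.5 306.8  84.9] psi 0.945 F [ 0.1 -0.6 -0.5] Mz -0.060
(0.081, False) t18.2 p [526.5 306.8  81. ] psi 0.945 F [-0.1 -0.7 -1.2] Mz -0.000
(0.077, False) t18.7 p [526.6 306.8  77. ] psi 0.945 F [ 0.4 -0.1 -1.7] Mz -0.017
[0.52650672 0.30678265]
```

```bash
python3 - <<'E'
from h import *
cmd=np.array([.52651,.30678])
hit=env.line_to([*cmd,.067],vel=.02,threshold=4); env.hold(.1); st(hit)
if not hit:
    for a in (1.2,1.45,1.695): env.line_to([*cmd,.067],vel=.05,frame=ori(a),threshold=5); st(a)
    env.hold(.2)
    cmd+=[.5265,.3068]-env.get_eef_pos()[:2]
    for z in (.0585,.0545,.051,.048):
        hit=env.line_to([*cmd,z],vel=.02,threshold=4); env.hold(.1); st((z,hit))
        if hit: break
print(cmd)
E
```

```text
False t19.4 p [526.7 306.8  67.2] psi 0.945 F [ 0.3 -0.5 -0.4] Mz 0.009
1.2 t19.9 p [526.7 306.8  67.2] psi 1.198 F [-0.2  0.2 -1.9] Mz -0.007
1.45 t20.2 p [526.5 306.7  67. ] psi 1.446 F [-0.2 -0.6 -1.4] Mz -0.006
1.695 t20.6 p [526.5 306.7  67. ] psi 1.691 F [-0.1 -0.8 -0.9] Mz 0.040
(0.0585, False) t21.5 p [526.7 306.8  58.6] psi 1.695 F [ 0.7  0.6 -0.9] Mz -0.017
(0.0545, False) t22.0 p [526.5 306.8  54.5] psi 1.695 F [-0.5  0.1 -1.1] Mz 0.005
(0.051, False) t22.4 p [526.5 306.8  51. ] psi 1.695 F [ 0.7  0.5 -1.1] Mz -0.017
(0.048, False) t22.8 p [526.6 306.8  48.1] psi 1.695 F [ 0.3  0.1 -0.9] Mz -0.072
[0.52651353 0.30676678]
```

```bash
python3 - <<'E'
from h import *
cmd=np.array([.52651,.30677])
for z in (.0465,.0455,.0445,.0435):
    hit=env.line_to([*cmd,z],vel=.015,threshold=3); env.hold(.15); p,f=st((z,hit))
    if hit or f[2]>1.5: break
E
```

```text
(0.0465, False) t23.2 p [526.7 306.9  46.7] psi 1.695 F [-0.8  0.  -0.1] Mz -0.048
(0.0455, False) t23.6 p [526.7 306.9  45.7] psi 1.695 F [ 0.2 -0.2  0.6] Mz 0.015
(0.0445, False) t24.0 p [526.6 306.9  44.6] psi 1.695 F [0.1 0.5 1.8] Mz 0.003
```

```bash
python3 - <<'E'
from h import *
cmd=np.array([.52651,.30677])
env.line_to([*cmd,.0458],vel=.02); env.move_gripper(0.7); env.hold(.2); st("open")
env.line_to([*cmd,.17],vel=.12); st()
look(cmd,2.0,z=.17); c,p,d=snap("H"); s,_=env.grab_frame("side"); st()
C=[cv2.resize(x,(400,400),interpolation=cv2.INTER_CUBIC) for x in (p[60:160,222:322],s[195:255,245:305])]
cv2.imwrite("pics/H.png",np.hstack(C))
P=cloud(c,d);q=P[(d>0)&(np.hypot(P[...,0]-.5265,P[...,1]-.3068)<.016)&(np.hypot(P[...,0]-.5265,P[...,1]-.3068)>.0115)]
print(np.percentile(q[:,2],[50,80,95]),q[q[:,2]>.06].mean(0))
E
```

```text
open t24.9 p [526.5 306.7  45.8] psi 1.695 F [-0.1 -0.1 -0.2] Mz 0.007
 t26.0 p [525.8 306.4 168.9] psi 1.695 F [-0.2 -0.7 -0.1] Mz 0.003
 t26.8 p [553.6 247.4 169.7] psi 2.002 F [0.4 0.2 0.3] Mz -0.007
[0.06954678 0.0708294  0.07170871] [0.52742011 0.30749935 0.0698249 ]
```

View pics/H.png

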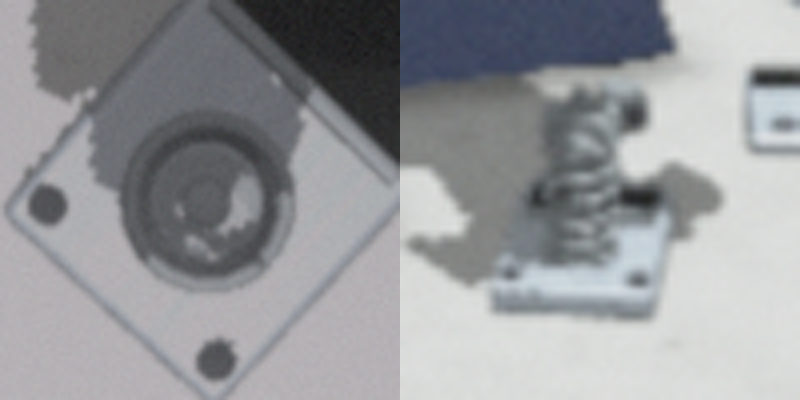

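The left view shows the spring concentric around the rod at about (207,200). The right view shows it upright on the plate at about (580,180). The measured top height of 70–72 mm matches a fully seated spring (72 mm).

```bash
python3 -c "
from bench import env
print(env.hand_in())"
```

```text
the job is handed in; nothing more can be done
None
```

The spring is on the rod, tang down through both collar slots and standing home on the base plate; I let go of it and handed the job in at about 27 s, with no contact reading above about 2 N and the other parts and dish untouched.

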